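Clamp the blank in the jig

ROBOT

A 6-joint arm with a two-finger parallel gripper is mounted at the origin on a cart in front of the work surface, level with it; the furniture and walls round the work are solid. World frame = base frame: x ahead of the robot, y to its left, z up, the work surface at z = 0. Lengths are in mm, angles in rad, forces in N, time in s.
With the tool pointing down it reaches from about 275 to 850 mm from the base axis. Payload 19 kg.
Tool frame: the origin (TCP) lies midway between the tips of the shut fingers; the grasp point (between the pads) lies 19 mm behind it; z points along the fingers, y is the line along which they close (so a half turn about z gives the same grasp; the last joint's range is limited). The gripper opens to 85 mm and grips with 20 to 120 N. Pads are 22 mm wide; open, the fingers measure 114 mm over their backs; the gripper's body (76 mm by 85 mm) begins 54 mm behind the grasp point. The pads swing forward as they close: fully open they stand 13 mm farther back than shut.
Start: joints at [-1.471, 0.15, 1.437, -0, 1.554, -0.134], TCP at [133.189, -559.331, 231.267] pointing down, gripper open.
Joint ranges: [-2.8, 2.8], [-0.68, 2.1], [0.12, 2.68], [-1.39, 4.53], [0.16, 2.79], [-2.81, 2.81]. Speed limits (rad/s): [1.89, 1.89, 2.22, 3.01, 3.01, 3.01].

INTERFACE

Orientations are given as a unit quaternion [w, x, y, z].
In Python, from rig import state, get_image, sign_off gives the robot as it stands.
- The arm moves only by the shell command python3 -m creep 'ROWS'. ROWS is text: rows parted by semicolons, each of 5 numbers parted by spaces: the shift along the world's x, y, z in mm, then the turn about the world's z in rad, then the gripper command: -1 is fully open, 1 is shut, values between are in proportion. In form: x y z turn hand; .... A call has exactly 5 rows; each row shifts and turns the commanded pose from where the row before left it; what a row does not reach is not made up. A row lasts 1/12 s, in which the tool goes at most 41.7 mm and 7.16 degrees, less where a joint would pass 70% of its speed; a pose out of reach is approached as far as the arm can. A call with a gripper value outside its range is refused whole. The fingers move at their own pace and stop on an object; the grip force is fixed at half the most. Time passes only in rows, so rows that do not move let the fingers close, or fill a call up. It gives the time, the measured TCP pose, the force, the opening and the grip force at its end, in the units of the state.
- state(): the state, without advancing time (a new reading comes with each control period).
- get_image(name): name is "scene" or "top" or "wrist"; returns a dict with "frame" (384x512x3 uint8, red, green, blue), "fov_y" (degrees; the focal length in pixels is half the picture's height over the tangent of half this angle, whatever the lens; pixels are square), "cx", "cy" (the principal point, pixels), "camera_from_world" (4x4, takes a point from world to camera coordinates); the wrist camera has in their place "mount" (4x4, takes a point from camera to tool coordinates, whose origin is the TCP and whose axes are the flange's). Camera axes: x right, y down, z forward; pixel columns grow to the right and rows downward; lengths in mm; the calibration is good to about 2 mm. The wrist camera is an equidistant fisheye: a pixel r from the principal point sees the ray r / f radians off the axis. A picture is of the moment at which its call begins: read the wrist's pose just before it. There is no depth.
- sign_off(): hands the job in; it is judged then, once.
The state is a dict: "clock": time; "qpos": joint angles; "joint_velocities": joint speeds; "joint_torque": joint torques, N m; "position": TCP position; "tcp_rot": TCP orientation; "contact_force": force on the tool from outside, world axes, zero at the start; "torque": the same for the moment, N m; "finger_gap": opening from 0.0 (shut) to 1.0 (fully open); "grasp_force": force on a finger pad.
Only numpy, scipy, OpenCV 4.12 (cv2) and the standard library are available. Lean on these libraries where they do the work, as an engineer would, in place of code of your own. Each camera call takes 0.05 s, during which the arm holds its last target. There are 200 camera calls.

TASK

Load the clamping jig on the bench: slide the aluminium blank along its channel, under the blue bridge, until it is fully home against the end stop. Then, with its red lever still standing up, turn the clamp bolt clockwise (seen from above) until it is snug, and only then fold the lever all the way down flat. Leave the other things on the bench where they are.

Things in the scene. Friction and masses are not known exactly. Their poses are not given: they have to be found in the camera images.
- jig: Fixed clamping jig. Origin: on the bench under the bolt's axis; z up, x along the channel the way the blank goes in. Dark steel base 250 x 124 x 12 mm, from x = -175 to +75 mm; two aluminium rails (tops 22 mm above the bench) form a 43 mm wide channel whose floor is 12 mm above the bench; steel end stop, top 37 mm above the bench; blue bridge over the channel.
- stop_face (a point): Middle of the end stop's face, x = +50 mm in the jig: the blank's nose must rest against it. Axes as the jig.
- bridge_top (a point): Middle of the blue bridge's top face, on the bolt's axis, 72 mm above the bench. The bridge covers x = -20 to +20 mm, y = -59 to +59 mm in the jig; its underside is 54 mm above the bench, 12 mm above the blank's top.
- blank: Loose aluminium bar 160 x 40 x 30 mm (0.35 to 0.7 kg) lying in the jig's channel, 30 to 85 mm short of the end stop. Origin: centre of its underside; its x axis points along its length to the nose (as the jig's x), z up. Its upper 20 mm stand above the rails; its tail is free to be pushed or gripped.
- blank_nose (a point): Middle of the blank's front face (80 mm ahead of its centre, 15 mm above its underside).
- blank_tail (a point): Middle of the blank's rear face (80 mm behind its centre, 15 mm above its underside), the face to push.
- bolt (a joint): Turn of the clamp bolt in rad, growing clockwise seen from above: 0 is screwed out, 3.0 is snug (a hard stop, with the black foot just on the blank). It starts between 0.6 and 1.4, so 1.6 to 2.4 rad are left. The bolt sinks 2 mm per rad; it turns with 0.08 N m of friction and stays where it is left.
- bolt_head (a point): The pin on which the lever hinges, on the bolt's axis, 105 mm above the bench with the bolt at 0 and 99 mm when snug.
- lever (a joint): Fold of the lever in rad: 0 stands upright along the bolt's axis, 1.57 is folded down flat (level). It starts at 0 to 0.1 and stays where it is left (friction 0.1 N m: about 2 N at the lever's outer end).
- lever_mid (a point): Point in the red lever's blade, 55 mm from the hinge pin; the blade is 28 mm wide, 12 mm thick and spans 16 to 82 mm from the pin. Axes: z along the lever to its outer end, y along the pin (blade width), x through the thickness to the side to which it folds. With the bolt at q it folds towards (3.0 - q) rad anticlockwise of the jig's x; when snug, along the jig's +x over the end stop.
- foot: Black disc foot under the bolt, 24 mm across; it comes down on the blank's top (42 mm above the bench) as the bolt is screwed in, and the folding lever presses it on. Origin: on the bolt's axis, 31 mm above the foot's underside.
- torque_wrench: Torque wrench 352 x 67 x 40 mm with black grip, lying at the left of the bench; a bystander. Origin: centre of its underside.
- oil_stone: Dark sharpening stone 48 x 20 x 8 mm lying at the front of the bench; a bystander.
- end_mill: Steel end mill, 110 mm long, 13 mm thick, lying at the front of the bench; a bystander.
There are look-alikes about, which are no part of the job. There is more than one size of the blank; the job needs the larger.

How it is judged (in metres and radians):
On the way, in this order (a step that is already met when the one before it is completed fails the run):
1. the blank is home against the end stop, the bolt not yet snug (x of blank_nose in the frame of stop_face above -0.003 m and value of joint bolt below 2.7 rad), for 0.2 s.
2. the bolt is screwed in until snug with the lever still up (value of joint bolt above 2.88 rad and value of joint lever below 0.5 rad and x of blank_nose in the frame of stop_face above -0.003 m), for 0.2 s.
3. the lever is folded down (value of joint lever above 1.42 rad), for 0.2 s.
At the end, for the whole second after the job is handed in: The blank rests within 3 mm of the end stop with the bolt's foot pressing on it (over 1 N), the bolt is within 0.15 rad of its snug stop, and the lever is folded down to within 0.15 rad of flat (x of blank_nose in the frame of stop_face above -0.003 m and value of joint bolt above 2.85 rad and value of joint lever above 1.42 rad and contact force between foot and blank above 1 N and linear speed of blank below 0.02 m/s); the robot touches nothing.
It fails at once if the lever is folded before the bolt is snug (value of joint lever above 0.7 rad and value of joint bolt below 2.8 rad).
It fails at once if a bystander is shoved more than 30 mm (distance of any of torque_wrench, oil_stone, end_mill from where it was at the start of the episode above 0.03 m).
It also fails if it takes over 72 s, if anything falls off the work surface, if the arm or the gripper's body presses on something with over 40 N, if the wrist force passes 120 N, or if a joint passes its speed limit or range.

## Working session

There is one attempt and no reset: what is moved stays moved. The work goes in short steps, Python scripts to look and compute and a shell command to move; the robot and the scene stay as the last step left them, time stands still between calls to the robot, and variables do not carry over. Pictures are saved under pics/ and viewed, at most 10 in all, crops included, and the job is handed in when it is done.

```bash
ls; mkdir -p pics; cat > h.py <<'E'
import numpy as np, cv2
from rig import state,get_image,sign_off
def snap(n,f):
    d=get_image(n); cv2.imwrite('pics/'+f,d['frame'][:,:,::-1]); np.save('pics/'+n+'.npy',d,allow_pickle=True); return d
def load(n): return np.load('pics/'+n+'.npy',allow_pickle=True).item()
def foc(d): return d['frame'].shape[0]/2/np.tan(np.radians(d['fov_y'])/2)
def proj(d,p):
    T=np.array(d['camera_from_world']); c=T[:3,:3]@np.array(p,float)+T[:3,3]
    return np.array([d['cx']+foc(d)*c[0]/c[2], d['cy']+foc(d)*c[1]/c[2]])
def atz(d,u,v,z):
    T=np.array(d['camera_from_world']); r=T[:3,:3].T@np.array([(u-d['cx'])/foc(d),(v-d['cy'])/foc(d),1]); o=-T[:3,:3].T@T[:3,3]
    return o+r*(z-o[2])/r[2]
E
python3 - <<'E'
from h import *
a=snap('scene','s.png');b=snap('top','t.png')
cv2.imwrite('pics/st.png',np.vstack([a['frame'],b['frame']])[:,:,::-1])
for d in(a,b):
    T=np.array(d['camera_from_world']);print(foc(d),-T[:3,:3].T@T[:3,3],T[:3,:3].round(2))
print(state())
E
```

```text
pics
488.2412207500221 [-401.59060074  614.32996167  637.28618198] [[-0.57 -0.82 -0.01]
 [-0.34  0.25 -0.91]
 [ 0.75 -0.52 -0.42]]
452.5643624252351 [ 352.3844019   -11.95585609 1434.80622246] [[ 0.03 -1.   -0.01]
 [-1.   -0.03 -0.09]
 [ 0.09  0.01 -1.  ]]
{'clock': 0.1, 'qpos': array([-1.47101185e+00,  1.50899065e-01,  1.43792840e+00,  6.83784700e-06,
        1.55378834e+00, -1.33984951e-01]), 'joint_velocities': array([-0.00175457, -0.00217642, -0.0011028 ,  0.00214471,  0.00169034,
        0.00212933]), 'joint_torque': array([ 4.89184196e-03, -7.14373541e+01, -5.71799541e+01,  4.31250555e-05,
        7.15545699e-03, -1.59466663e-05]), 'position': array([ 133.16678848, -559.15223499,  230.7760641 ]), 'tcp_rot': array([-5.11442895e-04,  9.93176633e-01,  1.16618672e-01,  1.21655468e-05]), 'contact_force': array([-0.19508063, -0.216693  , -0.47369531]), 'torque': array([-0.01387074, -0.00525089,  0.01068295]), 'grasp_force': 0.0, 'finger_gap': 1.0010194933248249}
```

View pics/s.png

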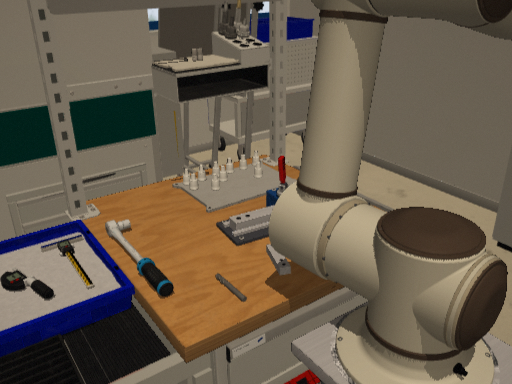

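View pics/t.png

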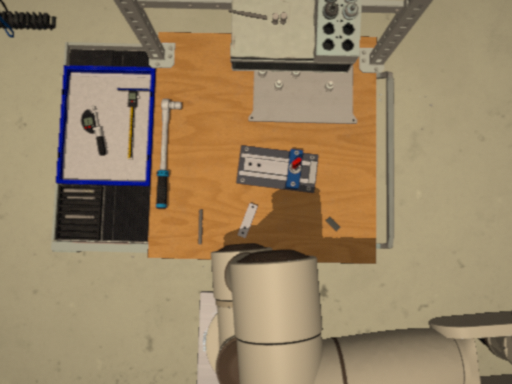

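The top view shows the jig at about (278,168), with the blue bridge at (295,168) and the red lever at (297,163). The candidates for the blank are the bar in the channel at (265,166) and the small loose bar at (248,219). By the description, the one in the jig's channel is the one I want. The end mill is at (200,226), the oil stone at (333,223) and the wrench at (163,155). Next is a close crop to check the choice.

```bash
python3 - <<'E'
from h import *
d=load('top');c=d['frame'][138:200,228:328];cv2.imwrite('pics/c1.png',cv2.resize(c,None,fx=8,fy=8,interpolation=cv2.INTER_CUBIC)[:,:,::-1])
f=d['frame'].astype(int)[138:200,228:328];r,g,b=f[...,0],f[...,1],f[...,2]
for n,m in(('blue',(b>r+40)&(b>g+20)),('red',(r>g+70)&(r>b+60)&(r>120))):
    y,x=np.nonzero(m); print(n,len(x),x.mean()+228,y.mean()+138, cv2.minAreaRect(np.c_[x+228,y+138].astype(np.float32)))
E
```

```text
blue 227 292.9867841409692 171.63876651982378 ((293.68902587890625, 168.7987823486328), (12.368331909179688, 37.4362907409668), 6.34019136428833)
red 39 296.0 161.0 ((295.9999694824219, 160.99998474121094), (3.882901668548584, 9.984603881835938), 56.3099365234375)
```

View pics/c1.png

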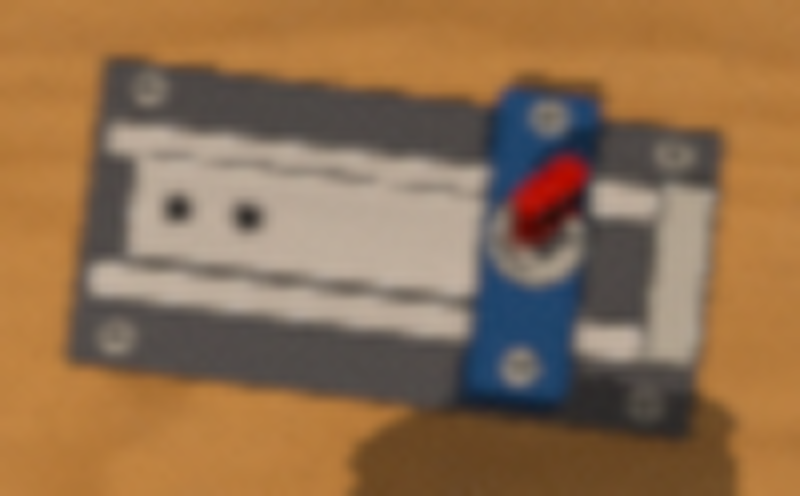

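```bash
python3 - <<'E'
from h import *
from scipy.optimize import least_squares
d=load('top')
px=lambda x,y:(228+(x+.5)/8-.5,138+(y+.5)/8-.5)
C=[((105,60),(-175,62)),((720,130),(75,62)),((690,437),(75,-62)),((68,362),(-175,-62))]
P=[(px(*a),(*b,12)) for a,b in C]+[(px(502,88),(-20,59,72)),(px(600,100),(20,59,72)),(px(570,405),(20,-59,72)),(px(465,395),(-20,-59,72))]
def w(p,q): c,s=np.cos(p[2]),np.sin(p[2]); return np.array([p[0]+c*q[0]-s*q[1],p[1]+s*q[0]+c*q[1],q[2]])
r=least_squares(lambda p:np.concatenate([proj(d,w(p,q))-a for a,q in P]),[800,-100,-1.6])
print(r.x,np.round(r.fun.reshape(-1,2),1).tolist())
def inv(X): c,s=np.cos(r.x[2]),np.sin(r.x[2]); e=X[:2]-r.x[:2]; return [c*e[0]+s*e[1],-s*e[0]+c*e[1]]
for n,u,z in(('tailL',(133,160),42),('tailR',(130,255),42),('washer',(537,238),75),('levtip',(560,180),182),('levtipc',(575,163),182),('levbot',(530,230),118)):
    X=atz(d,*px(*u),z); print(n,X.round(1),np.round(inv(X),1))
np.save('jig.npy',r.x)
for q in(.8,1,1.2): print(q,[ ((proj(d,w(r.x,(0,0,105-2*q+k)))-[228,138])*8).round() for k in (16,82)])
print(w(r.x,(-160,0,0)),w(r.x,(-110,0,0)))
E
```

```text
[ 535.10383761 -121.27182003   -1.66319791] [[-0.4, -0.1], [0.8, 0.3], [0.4, 0.6], [-0.6, 0.6], [-0.4, -0.4], [0.4, -0.3], [-0.1, -0.1], [-0.1, -0.4]]
tailL [568.   32.6  42. ] [-156.2   18.5]
tailR [530.8  32.7  42. ] [-152.9  -18.5]
washer [ 537.  -122.2   75. ] [0.7 2. ]
levtip [ 543.1 -121.1  182. ] [-0.9  8. ]
levtipc [ 549.2 -126.3  182. ] [ 3.7 14.5]
levbot [ 534.1 -116.1  118. ] [-5.1 -1.5]
0.8 [array([541., 224.]), array([557., 198.])]
1 [array([541., 224.]), array([557., 198.])]
1.2 [array([541., 224.]), array([557., 198.])]
[549.86706179  38.04562161   0.        ] [545.25355423 -11.7410789    0.        ]
```

The jig fit is good: residuals are under 1 px, the origin is at (535,-121) and the yaw is -1.663. The blank's tail is at about -155 mm in the jig, so it is roughly 45 mm short. Now I'll move behind the tail with the fingers shut.

```bash
python3 -m creep '21 31 0 .0625 1;21 31 0 .0625 1;21 31 0 .0625 1;21 31 0 .0625 1;21 31 0 .0625 1'
python3 -m creep '21 31 0 .0625 1;21 31 0 .0625 1;21 31 0 .0625 1;21 31 0 .0625 1;21 31 0 .0625 1'
python3 -m creep '21 31 0 .0625 1;21 31 0 .0625 1;21 31 0 .0625 1;21 31 0 .0625 1;21 31 0 .0625 1'
python3 -m creep '21 31 0 .0625 1;21 31 0 .0625 1;21 31 0 .0625 1;21 31 0 .0625 1;0 0 0 0 1'
```

```text
clock: 0.52
position: [238.7, -402.7, 230.9]
tcp_rot: [-0.0, 0.963, 0.271, -0.0]
contact_force: [0.8, -0.9, -0.1]
finger_gap: 0.301
grasp_force: 0.0
clock: 0.93
position: [343.7, -247.6, 231.2]
tcp_rot: [-0.0, 0.909, 0.418, 0.0]
contact_force: [0.6, -0.6, 1.9]
finger_gap: -0.001
grasp_force: 0.0
clock: 1.35
position: [448.7, -92.4, 231.2]
tcp_rot: [-0.0, 0.832, 0.554, -0.0]
contact_force: [0.1, -2.0, 0.5]
finger_gap: -0.0
grasp_force: 0.0
clock: 1.77
position: [534.2, 34.3, 230.4]
tcp_rot: [-0.001, 0.755, 0.655, 0.0]
contact_force: [0.2, -0.5, 0.8]
finger_gap: -0.002
grasp_force: 0.0
```

```bash
python3 -m creep '18 31 0 .05 1;0 0 -40 0 1;0 0 -40 0 1;0 0 -40 0 1;0 0 -40 0 1'
python3 -m creep '0 0 -20 0 1;0 0 -20 0 1;0 0 0 0 1;0 0 0 0 1;0 0 0 0 1'
python3 - <<'E'
from h import *
d=snap('top','t2.png');e=snap('scene','s2.png')
a=cv2.resize(d['frame'][138:200,228:328],None,fx=6,fy=6,interpolation=2)
b=cv2.resize(e['frame'][140:280,190:340],(600,560)[::1])[:, :]
h=max(a.shape[0],0)
cv2.imwrite('pics/c2.png',a[:,:,::-1]);print(state()['position'],state()['contact_force'])
E
```

```text
clock: 2.18
position: [549.7, 60.9, 69.4]
tcp_rot: [-0.0, 0.741, 0.671, -0.0]
contact_force: [1.0, 0.6, -0.2]
finger_gap: 0.003
grasp_force: 0.0
clock: 2.6
position: [550.8, 60.6, 32.6]
tcp_rot: [0.0, 0.741, 0.671, 0.0]
contact_force: [0.1, -0.6, 0.5]
finger_gap: -0.004
grasp_force: 0.0
[551.02408135  60.61670271  32.8752506 ] [ 0.51721693  0.04277784 -0.18381055]
```

```bash
python3 -m creep '0 0 -6 0 1;-.5 -6 0 0 1;-.6 -6 0 0 1;-.5 -6 0 0 1;-.6 -6 0 0 1'
python3 -m creep '-.5 -6 0 0 1;-.6 -6 0 0 1;-.5 -6 0 0 1;-.6 -6 0 0 1;-.5 -6 0 0 1'
python3 -m creep '0 -1 0 0 1;-.2 -1 0 0 1;-.1 -1 0 0 1;0 -1 0 0 1;0 0 0 0 1'
```

```text
clock: 3.12
position: [548.0, 36.0, 25.4]
tcp_rot: [-0.0, 0.741, 0.671, 0.0]
contact_force: [0.5, 2.2, -1.1]
finger_gap: 0.007
grasp_force: 1.0
clock: 3.53
position: [545.3, 6.1, 25.4]
tcp_rot: [-0.0, 0.741, 0.671, 0.0]
contact_force: [0.8, 2.9, 2.5]
finger_gap: 0.002
grasp_force: 1.5
clock: 3.95
position: [545.0, 2.7, 25.3]
tcp_rot: [-0.0, 0.741, 0.671, -0.0]
contact_force: [0.5, 1.5, 0.4]
finger_gap: 0.0
grasp_force: 0.5
```

```bash
for i in 1; do python3 -m creep '-.1 -1 0 0 1;-.1 -1 0 0 1;-.1 -1 0 0 1;0 0 0 0 1;0 0 0 0 1'; done
python3 -m creep '-.1 -1 0 0 1;-.1 -1 0 0 1;0 0 0 0 1;0 0 0 0 1;0 0 0 0 1'
```

```text
clock: 4.37
position: [544.6, -0.5, 25.2]
tcp_rot: [-0.0, 0.741, 0.671, -0.0]
contact_force: [0.3, 0.7, 1.5]
finger_gap: 0.003
grasp_force: 0.5
clock: 4.78
position: [544.5, -1.6, 25.2]
tcp_rot: [-0.0, 0.741, 0.671, 0.0]
contact_force: [1.3, 10.1, 0.2]
finger_gap: 0.002
grasp_force: 5.2
```

```bash
python3 -m creep '-.1 -1 0 0 1;0 0 0 0 1;0 0 0 0 1;.5 6 0 0 1;1 12 0 0 1'
python3 -m creep '0 0 40 0 0;0 0 40 0 -1;0 0 40 0 -1;0 0 40 .06 -1;0 0 40 .12 -1'
python3 -m creep '0 -10 15 .12 -1;0 -20 0 .12 -1;0 -20 0 .12 -1;0 -10 0 .11 -1;0 0 0 0 -1'
python3 - <<'E'
from h import *
s=state();w=snap('wrist','w.png');w['s']=s;np.save('pics/wrist.npy',w,allow_pickle=True)
d=snap('top','t3.png')
print(s['position'],w['mount'],foc(w),w['cx'],w['cy'])
E
```

```text
clock: 5.2
position: [545.8, 14.2, 25.2]
tcp_rot: [0.0, 0.742, 0.671, -0.0]
contact_force: [0.1, -0.1, -0.2]
finger_gap: -0.002
grasp_force: 0.0
clock: 5.62
position: [545.4, 15.2, 227.3]
tcp_rot: [0.0, 0.678, 0.735, -0.0]
contact_force: [0.5, -0.6, -0.0]
finger_gap: 0.709
grasp_force: 0.0
clock: 6.03
position: [545.8, -46.6, 240.2]
tcp_rot: [0.0, 0.486, 0.874, -0.0]
contact_force: [0.1, 0.0, -0.5]
finger_gap: 1.001
grasp_force: 0.0
[545.84660249 -46.64751907 240.15438722] [[ 1.42417966e-04 -9.53332080e-01 -3.01923706e-01  7.63347538e+01]
 [ 9.99999452e-01 -1.77456396e-04  1.03202484e-03  3.77345455e-02]
 [-1.03744068e-03 -3.01923687e-01  9.53331532e-01 -1.42644806e+02]
 [ 0.00000000e+00  0.00000000e+00  0.00000000e+00  1.00000000e+00]] 297.3186396354542 250.4162642914277 186.0699507799945
```

View pics/w.png

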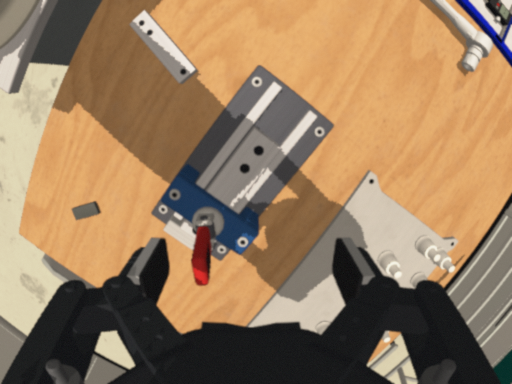

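The wrist view shows the lever standing up, from the pin at (207,220) to the tip at (202,278), seen almost edge-on. The blank is now under the bridge. I'll fit the bolt angle and fold to the red masks in the wrist and top views.

```bash
cat > fit.py <<'E'
from h import *
from scipy.spatial.transform import Rotation as R
from scipy.optimize import differential_evolution
J=np.load('jig.npy'); w=load('wrist'); t=load('top'); s=w['s']
qw=np.array(s['tcp_rot']); Rt=R.from_quat(qw,scalar_first=True).as_matrix(); M=np.array(w['mount'])
def pw(P):
    c=(P-s['position'])@Rt; c=(c-M[:3,3])@M[:3,:3]
    th=np.arctan2(np.hypot(c[:,0],c[:,1]),c[:,2]); n=np.hypot(c[:,0],c[:,1])
    return np.c_[w['cx']+foc(w)*th*c[:,0]/n, w['cy']+foc(w)*th*c[:,1]/n]
def pt(P): return np.array([proj(t,p) for p in P])
def red(d):
    f=d['frame'].astype(int); m=((f[...,0]>90)&(f[...,0]>2.2*f[...,1])&(f[...,0]>2.2*f[...,2])).astype(np.uint8); return m
def keep(m,c,r):
    k=np.zeros_like(m); cv2.circle(k,c,r,1,-1); return m*k
S=4
ms=[keep(red(w),(205,245),60),keep(red(t),(296,162),20)]
ms=[cv2.resize(m,None,fx=S,fy=S,interpolation=0) for m in ms]
def box(q,f,dx,dy):
    a=J[2]+3-q; x=np.array([np.cos(a),np.sin(a),0]);y=np.array([-x[1],x[0],0]);z=np.array([0,0,1.])
    L=np.cos(f)*z+np.sin(f)*x; X=np.cos(f)*x-np.sin(f)*z
    o=np.array([J[0]+dx,J[1]+dy,105-2*q])
    return np.array([o+L*l+y*b+X*c for l in(16,82) for b in(-14,14) for c in(-6,6)])
def cost(p):
    B=box(*p); v=0
    for m,pr in zip(ms,(pw,pt)):
        u=pr(B); h=cv2.convexHull(((u+.5)*S).astype(np.float32)).astype(np.int32); k=np.zeros_like(m); cv2.fillConvexPoly(k,h,1)
        v+=1-(k&m).sum()/max(1,(k|m).sum())
    return v
if __name__=='__main__':
    print([m.sum()/S**2 for m in ms], pw(np.array([[J[0],J[1],72.],[J[0],J[1],103]])))
    r=differential_evolution(cost,[(.3,1.7),(-.05,.2),(-4,4),(-4,4)],seed=1,maxiter=60,polish=False); print(r.x,r.fun, 'lever x yaw',J[2]+3-r.x[0])
    for q in np.arange(.5,1.6,.1): print(round(q,1),round(min(cost((q,f,*r.x[2:])) for f in np.arange(0,.13,.01)),3),end=' ')
E
python3 fit.py
```

```text
[np.float64(706.0), np.float64(0.0)] [[207.81443106 215.68072376]
 [203.93459475 227.32240415]]
[ 0.87361867  0.13408846 -1.96555253 -2.17657339] 1.2661241912892685 lever x yaw 0.4631834214902557
0.5 1.476 0.6 1.433 0.7 1.386 0.8 1.337 0.9 1.295 1.0 1.338 1.1 1.407 1.2 1.465 1.3 1.509 1.4 1.543 1.5 1.573
```

```bash
python3 -m creep '-5 -37 0 -.045 -1;-5.5 -37.5 0 -.045 -1;0 0 0 0 -1;0 0 -30 0 -1;0 0 -30 0 -1'
python3 -m creep '0 0 -20 0 -1;0 0 -20 0 -1;0 0 0 0 -1;0 0 0 0 -1;0 0 0 0 -1'
python3 - <<'E'
from h import *
s=state();w=snap('wrist','w2.png');print(s['position'],s['contact_force'])
E
```

```text
clock: 6.55
position: [536.1, -119.8, 180.7]
tcp_rot: [0.002, 0.529, 0.849, 0.0]
contact_force: [0.8, -0.1, -0.5]
finger_gap: 0.997
grasp_force: 0.0
clock: 6.97
position: [536.0, -119.5, 141.6]
tcp_rot: [0.001, 0.527, 0.85, 0.0]
contact_force: [0.3, -0.3, 0.2]
finger_gap: 1.003
grasp_force: 0.0
[ 535.97446177 -119.50293082  141.64950734] [ 0.30778474 -0.26485497  0.19495916]
```

View pics/w2.png

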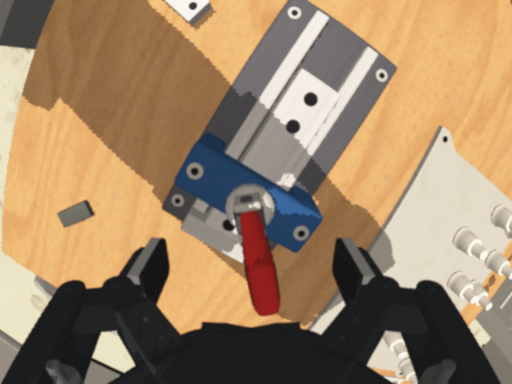

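The lever is between the fingers with its flat faces towards the pads: base at (250,215), tip at (265,305). I'll close on it.

```bash
python3 -m creep '0 0 0 0 0;0 0 0 0 .4;0 0 0 0 .5;0 0 0 0 .6;0 0 0 0 .7'
python3 -m creep '0 0 0 0 .8;0 0 0 0 1;0 0 0 0 1;0 0 0 0 1;0 0 0 0 1'
python3 -m creep '0 0 0 -.08 1;0 0 -.2 -.1 1;0 0 -.2 -.1 1;0 0 -.2 -.1 1;0 0 0 0 1'
python3 -c "
from rig import state
s=state();print(s['torque'],s['qpos'])"
```

```text
clock: 7.43
position: [535.4, -119.9, 140.4]
tcp_rot: [0.0, 0.527, 0.85, -0.0]
contact_force: [0.6, 0.9, 0.2]
finger_gap: 0.3
grasp_force: 0.5
clock: 7.85
position: [535.4, -119.8, 140.3]
tcp_rot: [-0.0, 0.527, 0.85, -0.0]
contact_force: [0.5, 1.4, 1.5]
finger_gap: 0.13
grasp_force: 59.6
clock: 8.27
position: [536.0, -119.7, 139.6]
tcp_rot: [0.0, 0.681, 0.733, 0.001]
contact_force: [6.4, 1.0, -3.2]
finger_gap: 0.127
grasp_force: 59.0
[ 0.25376424 -1.28076948 -0.03808171] [-3.60416706e-01  1.44773471e-01  1.63180751e+00  6.81968696e-04
  1.36380732e+00 -4.34077306e-01]
```

```bash
python3 -m creep '0 0 -.2 -.1 1;0 0 -.2 -.1 1;0 0 -.2 -.1 1;0 0 -.2 -.1 1;0 0 -.2 -.1 1'
python3 -m creep '0 0 -.2 -.1 1;0 0 -.2 -.1 1;0 0 -.2 -.1 1;0 0 -.2 -.1 1;0 0 -.2 -.1 1'
python3 -m creep '0 0 -.2 -.1 1;0 0 -.2 -.1 1;0 0 -.2 -.1 1;0 0 -.2 -.1 1;0 0 0 0 1'
python3 -c "
from rig import state
s=state();print(s['torque'],s['qpos'])"
```

```text
clock: 8.68
position: [536.7, -119.9, 138.7]
tcp_rot: [0.001, 0.84, 0.542, 0.001]
contact_force: [14.0, -0.4, -6.6]
finger_gap: 0.134
grasp_force: 58.7
clock: 9.1
position: [537.1, -120.4, 137.8]
tcp_rot: [0.001, 0.948, 0.318, 0.002]
contact_force: [17.7, -3.4, -9.0]
finger_gap: 0.139
grasp_force: 58.5
clock: 9.52
position: [537.1, -120.9, 137.0]
tcp_rot: [0.001, 0.993, 0.122, 0.002]
contact_force: [17.9, -6.3, -9.3]
finger_gap: 0.134
grasp_force: 58.5
[-1.49144587 -3.35237057 -0.06662722] [-3.61125878e-01  1.47254809e-01  1.63444336e+00 -3.79581074e-04
  1.35525769e+00  9.65815602e-01]
```

```bash
python3 -m creep '1.5 -.5 -.6 -.06 1;.5 -.5 -.3 -.06 1;0 0 -.1 -.06 1;0 0 -.1 -.06 1;0 0 0 0 1'
python3 -c "
from rig import state
s=state();print(s['torque'],s['qpos'])"
python3 -m creep '0 0 0 -.05 1;0 0 0 -.05 1;0 0 0 0 1;0 0 0 0 1;0 0 0 0 1'
python3 -c "
from rig import state
s=state();print(s['torque'],s['qpos'])"
```

```text
clock: 9.93
position: [538.3, -121.6, 136.4]
tcp_rot: [0.001, 1.0, 0.003, 0.001]
contact_force: [5.1, -4.3, 1.5]
finger_gap: 0.133
grasp_force: 60.2
[-0.95062636 -0.93390332 -0.0503535 ] [-3.61477484e-01  1.51566959e-01  1.63089435e+00 -6.46286391e-04
  1.35639078e+00  1.20257800e+00]
clock: 10.35
position: [538.2, -121.7, 136.3]
tcp_rot: [0.001, 0.999, -0.045, 0.001]
contact_force: [7.0, -6.5, 1.3]
finger_gap: 0.131
grasp_force: 59.9
[-1.13143787 -1.08341235 -0.05656776] [-3.61597714e-01  1.51625945e-01  1.63101058e+00 -8.01592135e-04
  1.35622020e+00  1.29847544e+00]
```

```bash
for i in 1; do python3 -m creep '0 0 0 -.04 1;0 0 0 0 1;0 0 0 0 1;0 0 0 0 1;0 0 0 0 1'; done
python3 -c "
from rig import state
s=state();print(s['torque'],s['qpos'][5])"
python3 -m creep '0 0 0 -.04 1;0 0 0 0 1;0 0 0 0 1;0 0 0 0 1;0 0 0 0 1'
python3 -c "
from rig import state
s=state();print(s['torque'],s['qpos'][5])"
```

```text
clock: 10.77
position: [538.2, -121.8, 136.3]
tcp_rot: [0.001, 0.998, -0.064, 0.001]
contact_force: [7.3, -6.1, 1.1]
finger_gap: 0.133
grasp_force: 60.1
[-1.2225972  -1.15103831  0.46738914] 1.338104211146132
clock: 11.18
position: [538.3, -121.8, 136.3]
tcp_rot: [0.001, 0.996, -0.084, 0.001]
contact_force: [7.1, -5.8, 0.2]
finger_gap: 0.134
grasp_force: 64.5
[-1.2600885  -1.26886518  1.03698874] 1.377713969181696
```

The torque has jumped to about 1 N m, so the bolt is on its hard stop. I'll release, go up and over behind the lever, and shut the fingers.

```bash
python3 -m creep '0 0 0 .04 1;0 0 0 .04 .6;0 0 0 0 0;0 0 0 0 -1;0 0 0 0 -1'
python3 -m creep '0 0 0 0 -1;0 0 35 0 -1;0 0 35 0 -1;0 0 35 0 -1;0 0 0 0 -1'
python3 -m creep '0 25 0 0 1;1 25 0 0 1;0 0 0 0 1;0 0 0 0 1;0 0 0 0 1'
python3 - <<'E'
from h import *
s=state();w=snap('wrist','w3.png');w['s']=s;np.save('pics/wrist.npy',w,allow_pickle=True)
print(s['position'],s['finger_gap'],s['contact_force'])
E
```

```text
clock: 11.6
position: [537.3, -120.8, 135.7]
tcp_rot: [-0.0, 0.999, -0.045, -0.0]
contact_force: [-0.0, 0.0, -0.1]
finger_gap: 0.623
grasp_force: 0.0
clock: 12.02
position: [539.0, -121.4, 247.7]
tcp_rot: [0.001, 0.999, -0.045, 0.004]
contact_force: [1.0, 0.1, 1.2]
finger_gap: 0.998
grasp_force: 0.0
clock: 12.43
position: [538.4, -71.0, 240.8]
tcp_rot: [0.0, 0.999, -0.044, 0.0]
contact_force: [-0.3, -0.1, 0.6]
finger_gap: 0.304
grasp_force: 0.0
[538.40953905 -71.04871551 240.75109156] 0.30379059743813347 [-0.31554187 -0.07195595  0.55384252]
```

View pics/w3.png

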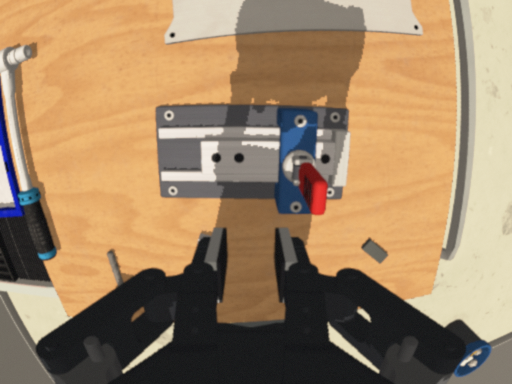

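The lever stands upright at (305,165)–(318,212), with its blade square to the jig. The blank's tail is at about (203,160). I'll descend behind the lever and push it over.

```bash
python3 - <<'E'
from fit import *
c,S_=np.cos(J[2]),np.sin(J[2])
for x in(-107,-110,-113): print(x,pw(np.array([[J[0]+c*x-S_*y,J[1]+S_*x+c*y,42.] for y in(-20,20)])).round(1).tolist())
f=w['frame'];print(f[160,190:215].mean(1).round().tolist())
E
python3 -m creep '2 0 0 0 1;0 0 -26 0 1;0 0 -26 0 1;0 0 -25 0 1;0 0 0 0 1'
python3 -m creep '0 -10 0 0 1;0 -10 0 0 1;-.5 -7 0 0 1;-.5 -7 0 0 1;0 0 0 0 1'
```

```text
-107 [[202.8, 176.9], [201.6, 144.1]]
-110 [[200.3, 176.9], [199.1, 144.1]]
-113 [[197.9, 176.9], [196.6, 144.2]]
[107.0, 108.0, 106.0, 110.0, 109.0, 108.0, 108.0, 109.0, 108.0, 110.0, 131.0, 187.0, 226.0, 234.0, 235.0, 235.0, 235.0, 235.0, 234.0, 235.0, 229.0, 197.0, 136.0, 80.0, 51.0]
clock: 12.9
position: [538.6, -71.0, 159.1]
tcp_rot: [-0.001, 0.999, -0.045, -0.003]
contact_force: [0.3, -0.2, -1.5]
finger_gap: -0.0
grasp_force: 0.0
clock: 13.32
position: [539.6, -106.5, 164.7]
tcp_rot: [0.0, 0.999, -0.045, 0.001]
contact_force: [-0.3, 0.1, 0.4]
finger_gap: -0.0
grasp_force: 0.0
```

```bash
python3 -m creep '0 -4 0 0 1;0 -4 0 0 1;-.5 -4 0 0 1;-.5 -4 0 0 1;0 0 0 0 1'
python3 -m creep '0 -4 0 0 1;0 -4 0 0 1;-.5 -4 0 0 1;-.5 -4 -1 0 1;0 0 0 0 1'
```

```text
clock: 13.73
position: [538.3, -121.4, 163.7]
tcp_rot: [-0.0, 0.999, -0.044, -0.0]
contact_force: [0.4, 0.7, 0.7]
finger_gap: -0.001
grasp_force: 0.2
clock: 14.15
position: [537.3, -137.6, 162.6]
tcp_rot: [0.0, 0.999, -0.045, -0.0]
contact_force: [0.2, 0.1, 0.4]
finger_gap: 0.001
grasp_force: 0.2
```

```bash
python3 -m creep '0 -5 -4 0 1;-.5 -5 -4 0 1;-.5 -5 -5 0 1;-.5 -5 -6 0 1;0 0 0 0 1'
python3 - <<'E'
from h import *
s=state();w=snap('wrist','w4.png');w['s']=s;np.save('pics/wrist.npy',w,allow_pickle=True)
E
```

```text
clock: 14.57
position: [535.3, -157.7, 142.2]
tcp_rot: [-0.0, 0.999, -0.045, -0.001]
contact_force: [0.2, -0.6, -0.1]
finger_gap: -0.002
grasp_force: 0.0
```

View pics/w4.png

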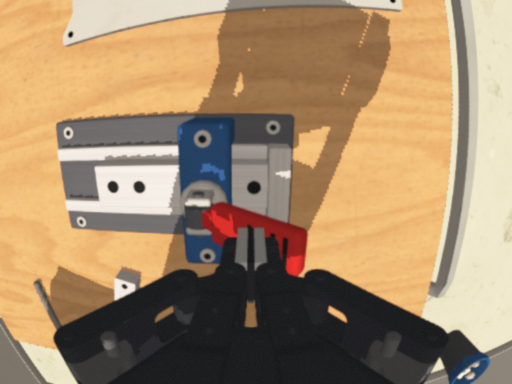

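The lever is folding, from its hinge at (205,215) to its end at (300,245), with the fingers on its back. I'll carry on down.

```bash
python3 -m creep '0 -4 -6 0 1;-.5 -4 -6 0 1;-.5 -4 -6 0 1;0 -2 -6 0 1;0 0 0 0 1'
python3 -m creep '0 0 -5 0 1;0 0 -4 0 1;0 0 -3 0 1;0 0 0 0 1;0 0 0 0 1'
```

```text
clock: 15.03
position: [534.3, -171.1, 118.2]
tcp_rot: [-0.0, 0.999, -0.045, -0.001]
contact_force: [-1.0, -0.3, -0.2]
finger_gap: 0.006
grasp_force: 0.0
clock: 15.45
position: [534.8, -170.6, 107.6]
tcp_rot: [-0.0, 0.999, -0.044, -0.0]
contact_force: [0.4, 0.6, 0.5]
finger_gap: 0.002
grasp_force: 0.0
```

```bash
python3 -m creep '0 0 -1 0 1;0 0 -1 0 1;0 0 -1 0 1;0 0 0 0 1;0 0 0 0 1'
python3 -m creep '0 0 -1 0 1;0 0 -1 0 1;0 0 0 0 1;0 0 0 0 1;0 0 0 0 1'
```

```text
clock: 15.87
position: [535.0, -171.0, 105.1]
tcp_rot: [0.0, 0.999, -0.044, 0.0]
contact_force: [-0.7, 0.1, 4.5]
finger_gap: 0.002
grasp_force: 2.4
clock: 16.28
position: [535.5, -171.4, 104.3]
tcp_rot: [0.001, 0.999, -0.044, 0.001]
contact_force: [-4.6, -0.9, 17.1]
finger_gap: -0.001
grasp_force: 8.7
```

```bash
python3 -m creep '0 0 -1 0 1;0 0 -1 0 1;0 0 0 0 1;0 0 0 0 1;0 0 0 0 1'
python3 -m creep '0 0 3 0 1;0 0 10 0 1;0 0 40 0 1;0 0 40 0 1;0 0 30 0 1'
python3 -m creep '0 30 0 0 1;0 30 0 0 1;0 20 0 0 1;0 0 0 0 1;0 0 0 0 1'
python3 - <<'E'
from h import *
s=state();w=snap('wrist','w5.png');w['s']=s;np.save('pics/wrist.npy',w,allow_pickle=True)
e=snap('scene','s5.png')
a=w['frame'];b=cv2.resize(e['frame'][140:240,205:305],(384,384),interpolation=2)
cv2.imwrite('pics/c5.png',cv2.resize(np.hstack([a,b])[:,:,::-1],None,fx=.88,fy=.88))
E
```

```text
clock: 16.7
position: [536.0, -171.7, 103.4]
tcp_rot: [0.001, 0.999, -0.044, 0.002]
contact_force: [-5.0, -1.7, 29.6]
finger_gap: 0.0
grasp_force: 14.5
clock: 17.12
position: [534.9, -170.8, 227.1]
tcp_rot: [0.0, 0.999, -0.044, 0.001]
contact_force: [0.0, 0.6, 0.3]
finger_gap: 0.002
grasp_force: 0.0
clock: 17.53
position: [534.9, -90.0, 224.1]
tcp_rot: [0.0, 0.999, -0.043, 0.0]
contact_force: [-0.1, -0.3, -0.1]
finger_gap: -0.003
grasp_force: 0.0
```

View pics/c5.png

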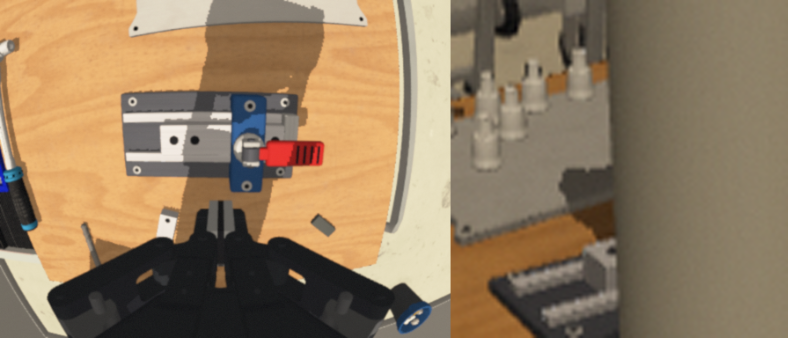

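```bash
python3 - <<'E'
import fit; from fit import *
m=red(w);k=np.zeros_like(m);k[140:200,270:390]=1
fit.ms=[cv2.resize(m*k,None,fx=S,fy=S,interpolation=0),np.zeros((8,8),np.uint8)]
r=differential_evolution(cost,[(2.5,3.1),(1.2,1.6),(-4,4),(-4,4)],seed=1,maxiter=60,polish=False);print(r.x,r.fun-1)
c,s_=np.cos(J[2]),np.sin(J[2])
print(pw(np.array([[J[0]+c*x,J[1]+s_*x,42.] for x in(-107,-110,-113)])).round(1).tolist());v=int(pw(np.array([[J[0]-110*c,J[1]-110*s_,42.]]))[0,1]); print(w['frame'][v+8,172:195].mean(1).round().tolist())
E
```

```text
[3.02484916 1.57670712 3.62926002 0.28323528] 0.23228793818533022
[[183.3, 162.4], [180.8, 162.4], [178.3, 162.5]]
[77.0, 75.0, 77.0, 76.0, 78.0, 76.0, 76.0, 71.0, 72.0, 90.0, 134.0, 204.0, 230.0, 234.0, 234.0, 235.0, 234.0, 234.0, 234.0, 234.0, 234.0, 234.0, 234.0]
```

The fit gives bolt ≈ 3.0 and lever ≈ 1.57, and the blank's tail is at the home position. Handing in.

```bash
python3 -c "
from rig import sign_off
print(sign_off())"
```

```text
the job is handed in; nothing more can be done
None
```

I handed the job in at about 18 s: the blank is home against the end stop, the bolt is snug (about 3.0 rad) and the lever is folded flat (about 1.57 rad). Those values come from the camera fit and the forces I felt; `sign_off()` gave no verdict, and I did not measure the foot's force on the blank or the bystanders' positions.

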